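# Lock the pull-out shelf leaf with its detent pin

### The job

The wooden pull-out leaf of the white shelf bracket has been slid back so that its hole lines up with the bracket's hole. Pull the red-knobbed locking pin up out of the wooden block it is parked in and push it straight down through the lined-up holes until it is fully home, then let go. Leave the yellow-knobbed pin in its own block and the glass jar where it stands.

Things in the scene. Friction and masses are not known exactly. Their poses are not given: they have to be found in the camera images.
- pin_red: Pin to move; origin on axis at flange's underside, z up. Red knob 26 mm square, sides along the body's x and y, 4 to 48 mm above origin, gripped from above; flange 34 mm across. Metal shank 16 mm across, 62 mm long below origin, last 12 mm taper to 6 mm. Seated in a fixed wooden block 74 mm square, top 66 mm over the table. A detent holds it: pull straight up, about 10 N, over 10 mm. 0.08 kg.
- pin_yellow: The other pin, same shape and size but with a yellow knob, seated in an equal wooden block; origin at its flange's underside. Leave alone.
- leaf_hole (a point): Mouth centre of the 20 mm hole in the top plate (100 x 90 mm, top 66 mm over the table) of the white fixed bracket; z up. It runs on through the wooden leaf and a lower plate, 30 mm in all, open below. The pin drops in freely until sprung balls 42 mm down stop its tip, then needs about 10 N of push; home, its flange lies on the plate. The leaf, 150 mm wide, runs 245 mm to +y.
- jar: Loose closed glass jar with clip lid, 90 mm across, 140 mm tall, 0.7 kg; origin at the centre of its underside. Stands on the robot's right, beyond the pins' blocks. Leave alone.

How it is judged (in metres and radians):
On the way:
1. the red pin has been pulled up out of its block (height (world z) of pin_red above 0.116 m), for 0.1 s.
At the end, for the whole second after the job is handed in: The red pin stands upright (within 10 degrees) and at rest in the bracket's hole, its flange within 8 mm of the top plate and its axis within 10 mm of the hole's centre; the yellow pin is still in its block (moved less than 15 mm) and the jar stands where it stood (moved less than 30 mm) (horizontal distance between pin_red and leaf_hole below 0.01 m and z of pin_red in the frame of leaf_hole below 0.008 m and angle between each of pin_red, jar's own z axis and vertical below 0.175 rad and linear speed of pin_red below 0.03 m/s and distance of pin_yellow from where it was at the start of the episode below 0.015 m and distance of jar from where it was at the start of the episode below 0.03 m); the robot touches nothing.
It fails at once if the yellow pin is pulled out of its block (distance of pin_yellow from where it was at the start of the episode above 0.02 m).
It fails at once if the glass jar is knocked over (angle between jar's own z axis and vertical above 0.5 rad).
It also fails if it takes over 38 s, if anything falls off the work surface, if the arm or the gripper's body presses on something with over 40 N, if the wrist force passes 120 N, or if a joint passes its speed limit or range.

### The arm

A 6-joint arm with a two-finger parallel gripper is mounted at the origin on the work surface. World frame = base frame: x ahead of the robot, y to its left, z up, the work surface at z = 0. Lengths are in mm, angles in rad, forces in N, time in s.
With the tool pointing down it reaches from about 350 to 775 mm from the base axis. Payload 7.3 kg.
Tool frame: the origin (TCP) lies midway between the tips of the shut fingers; the grasp point (between the pads) lies 19 mm behind it; z points along the fingers, y is the line along which they close (so a half turn about z gives the same grasp; the last joint's range is limited). The gripper opens to 92 mm and grips with 3 to 60 N. Pads are 19 mm wide; open, the fingers measure 130 mm over their backs; the gripper's body (75 mm by 190 mm) begins 47 mm behind the grasp point.
Start: joints at [1.032, 0.342, 1.524, -0, 1.275, -0.146], TCP at [200.945, 485.042, 226.741] pointing down, gripper open.
Joint ranges: [-2.53, 2.53], [-0.77, 2.02], [0.04, 2.7], [-1, 4.14], [0.28, 2.66], [-3.11, 3.11]. Speed limits (rad/s): [2.57, 2.57, 3.14, 3.14, 3.14, 3.14].

### API

Orientations are given as [roll, pitch, yaw] about the fixed x, y, z axes, in that order (R = Rz(yaw) Ry(pitch) Rx(roll)).
In Python, from plant import get_obs, capture, camera_model, close_job, search_frame, regions_of, pinpoint gives the robot as it stands. The module is installed in compiled form; this text tells all that it offers.
- The arm moves only by the shell command python3 -m pendant 'ROWS'. ROWS is JSON, one flat list of numbers, 7 for each row, row after row: the shift along the tool's x, y, z in units of 30 mm (1.0 is 30 mm), then the turn, a rotation vector about the tool's x, y, z in units of 4 degrees (1.0 is 4 degrees), then the closure, from -1 (fully open) to 1 (shut), so that 0 is half open. In form: [dx, dy, dz, wx, wy, wz, gripper, dx, dy, dz, wx, wy, wz, gripper, ...]. A call has 1 to 12 rows; each row shifts and turns the commanded pose from where the row before left it, along the tool's axes as they then stand; what a row does not reach is not made up. A row lasts 1/10 s, in which the tool goes at most 50 mm and 8.59 degrees, less where a joint would pass 70% of its speed; a pose out of reach is approached as far as the arm can. A call with a number of a shift or a turn outside -1 to 1 is refused whole. A call with a gripper value outside its range is refused whole. The fingers move at their own pace and stop on an object; the grip force is fixed at half the most. Time passes only in rows, so rows that do not move let the fingers close. It gives the time, the measured TCP pose, the force, the opening and the grip force at its end, in the units of the state.
- get_obs(): the state, without advancing time (a new reading comes with each control period).
- capture(name): name is "scene" or "top" or "wrist"; returns the picture (480x640x3 uint8, red, green, blue); there is no depth.
- camera_model(name): a dict with "fov_y" (degrees; the focal length in pixels is half the picture's height over the tangent of half this angle, whatever the lens; pixels are square), "cx", "cy" (the principal point, pixels), "pose" (4x4, takes a point from camera to world coordinates). Camera axes: x right, y up, looking along -z (the intrinsics and any distortion apply to the point x, -y, -z); pixel columns grow to the right and rows downward; lengths in mm; the calibration is good to about 2 mm. A picture is of the moment at which its call begins: read the wrist's pose just before it. camera_model takes no time and is no camera call; for the wrist camera it gives the pose at the moment of the call.
- close_job(): hands the job in; it is judged then, once.
Trained networks look in the newest picture that a camera, given by its name, has taken for a name from the list of things; names that differ only in an ending like _2 or _b are one class to them, and where a whole thing is asked for, a point or a joint stands for the part that bears it (a point fixed in the world has none). Each returns a list of dicts, best first, with "score" (0 to 1); they miss things now and then, are a little off and sometimes report something else, mostly with a low value. They report only what shows in the picture. A call takes as long as a camera call.
- search_frame(camera, thing): "location" ([column, row] in pixels, amid what is visible of it).
- regions_of(camera, thing): "pixels" (480x640 bool, what is visible of it) and "location" ([column, row] in pixels, amid what is visible of it).
- pinpoint(camera, thing): "location" ([column, row] in pixels: a listed point, or the origin of a listed thing).
The state is a dict: "time": time; "joint_positions": joint angles; "dq": joint speeds; "tau": joint torques, N m; "tool_pos": TCP position; "tcp_rot": TCP orientation; "contact_force": force on the tool from outside, world axes, zero at the start; "moment": the same for the moment, N m; "grip_width": finger opening in mm; "finger_force": force on a finger pad.
Only numpy, scipy, OpenCV 4.12 (cv2) and the standard library are available. Lean on these libraries where they do the work, as an engineer would, in place of code of your own. Each camera call takes 0.05 s, during which the arm holds its last target. There are 200 camera calls.

## Working session

There is one attempt and no reset: what is moved stays moved. The work goes in short steps, Python scripts to look and compute and a shell command to move; the robot and the scene stay as the last step left them, time stands still between calls to the robot, and variables do not carry over. Pictures are saved under pics/ and viewed, at most 10 in all, crops included, and the job is handed in when it is done.

```bash
mkdir -p pics; cat > h.py <<'E'
import numpy as np, cv2
from plant import *
def ray(m,uv):
    f=240/np.tan(np.radians(m['fov_y'])/2); P=np.array(m['pose'])
    d=np.array([(uv[0]-m['cx'])/f,-(uv[1]-m['cy'])/f,-1.]); d=P[:3,:3]@d
    return P[:3,3],d/np.linalg.norm(d)
def tri(rs):
    A=np.zeros((3,3));b=np.zeros(3)
    for o,d in rs:
        M=np.eye(3)-np.outer(d,d);A+=M;b+=M@o
    p=np.linalg.solve(A,b)
    return p,[float(np.linalg.norm((np.eye(3)-np.outer(d,d))@(p-o))) for o,d in rs]
def atz(r,z):
    o,d=r; return o+d*(z-o[2])/d[2]
E
python3 - <<'E'
from h import *
np.set_printoptions(precision=1,suppress=True)
o=get_obs();print(o['time'],o['tool_pos'],o['tcp_rot'],o['grip_width'])
R={}
for c in ["scene","top","wrist"]:
    m=camera_model(c);im=capture(c);cv2.imwrite(f'pics/{c}0.png',im[:,:,::-1])
    print(c,{k:v for k,v in m.items() if k!='pose'},np.array(m['pose'])[:3,3])
    if c=='wrist':print(np.array(m['pose']))
    for t in ["pin_red","pin_yellow","leaf_hole","jar"]:
        r=pinpoint(c,t)
        print(c,t,[(np.round(x['location'],1),round(x['score'],2)) for x in r[:3]])
        if r: R.setdefault(t,[]).append((c,ray(m,r[0]['location'])))
for t,v in R.items():
    if len(v)>1: print(t,[c for c,_ in v],tri([r for _,r in v]))
    for c,r in v: print('  at z66',c,atz(r,66))
E
```

```text
0.0 [200.7 484.7 226. ] [-3.1 -0.   2.7] 91.82102011190976
scene {'fov_y': 52.34404254360463, 'cx': 312.40486790910506, 'cy': 237.69302115975913} [1192.5 -644.6  723.9]
scene pin_red [(array([341.9, 225.4]), 0.89)]
scene pin_yellow [(array([244.2, 237.5]), 0.83)]
scene leaf_hole [(array([414.3, 175.1]), 0.89)]
scene jar [(array([174.2, 323.9]), 0.93)]
top {'fov_y': 56.77334409079378, 'cx': 313.70557110675685, 'cy': 244.5424935454157} [379.1 -97.  804. ]
top pin_red [(array([276.6, 229.9]), 0.76)]
top pin_yellow [(array([385.6, 277. ]), 0.95)]
top leaf_hole [(array([110.5, 255.5]), 0.7)]
top jar [(array([492.3, 242.4]), 0.62)]
wrist {'fov_y': 63.34020927604291, 'cx': 319.10049586439976, 'cy': 238.69576845823474} [139.3 509.8 384.9]
[[  0.4  -0.9  -0.2 139.3]
 [  0.9   0.4   0.1 509.8]
 [  0.   -0.3   1.  384.9]
 [  0.    0.    0.    1. ]]
wrist pin_red []
wrist pin_yellow []
wrist leaf_hole []
wrist jar []
pin_red ['scene', 'top'] (array([573.5, -47.8,  66.5]), [5.172780772037639, 5.172780772037695])
  at z66 scene [575.  -42.3  66. ]
  at z66 top [570.4 -51.9  66. ]
pin_yellow ['scene', 'top'] (array([ 473. , -230.3,   68.3]), [2.3166303989364896, 2.316630398936572])
  at z66 scene [ 469.  -230.6   66. ]
  at z66 top [ 474.5 -228.7   66. ]
leaf_hole ['scene', 'top'] (array([548. , 228.9,  73.3]), [1.9143160533565078, 1.9143160533564594])
  at z66 scene [541.  241.2  66. ]
  at z66 top [548.4 230.4  66. ]
jar ['scene', 'top'] (array([ 531.5, -444.5,    1.3]), [0.8046993659853358, 0.8046993659851617])
  at z66 scene [ 591.3 -461.9   66. ]
  at z66 top [ 518.9 -417.2   66. ]
```

View pics/scene0.png

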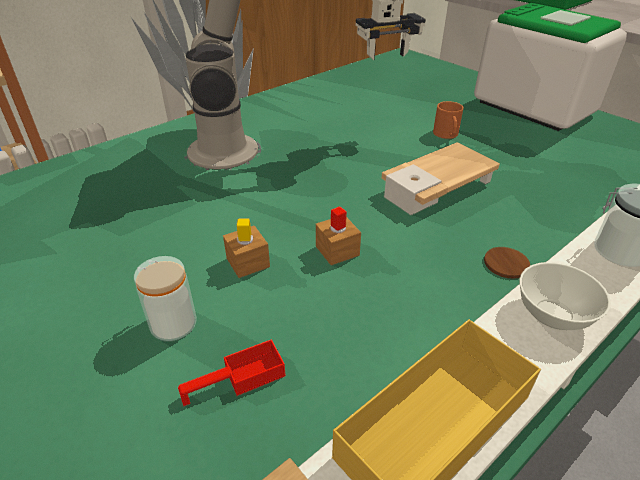

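View pics/top0.png

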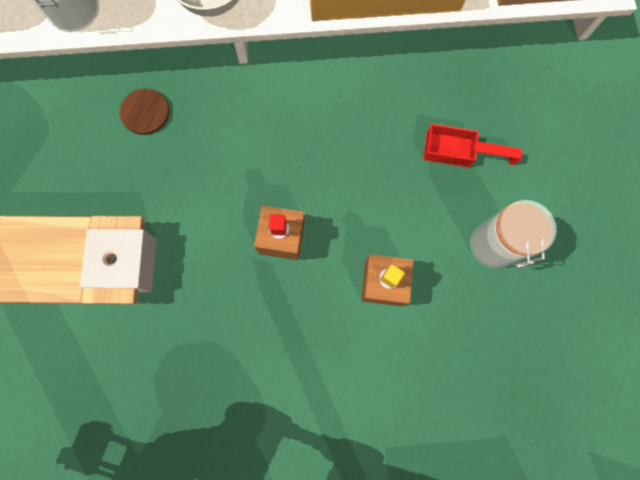

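```bash
python3 - <<'E'
from h import *
o=get_obs();print(o['tool_pos'],o['tcp_rot']); print(np.round(np.array(camera_model('wrist')['pose']),3).tolist())
from scipy.spatial.transform import Rotation as Ro
print(np.round(Ro.from_euler('xyz',o['tcp_rot']).as_matrix(),3).tolist())
E
```

```text
[200.94667332 485.04063722 226.7724244 ] [3.14146726e+00 2.87063346e-05 2.74877052e+00]
[[0.382, -0.895, -0.232, 139.274], [0.924, 0.37, 0.095, 509.824], [0.0, -0.25, 0.968, 384.995], [0.0, 0.0, 0.0, 1.0]]
[[-0.924, 0.383, 0.0], [0.383, 0.924, 0.0], [-0.0, 0.0, -1.0]]
```

The scene picture shows the red knob at (338,219) and the bracket hole at (414,178). The top picture shows the red knob at (277,224) and the hole at (110,258). Next I go over the bracket.

```bash
python3 -m pendant '[-1,-0.25,0,0,0,0,-1,-1,-0.25,0,0,0,0,-1,-1,-0.25,0,0,0,0,-1,-1,-0.25,0,0,0,0,-1,-1,-0.25,0,0,0,0,-1,-1,-0.25,0,0,0,0,-1,-1,-0.25,0,0,0,0,-1,-1,-0.25,0,0,0,0,-1,-1,-0.25,0,0,0,0,-1,-1,-0.25,0,0,0,0,-1,-1,-0.25,0,0,0,0,-1,-1,-0.25,0,0,0,0,-1]'
cat > look.py <<'E'
import sys
from h import *
from scipy.spatial.transform import Rotation as Ro
np.set_printoptions(precision=1,suppress=True)
name=sys.argv[1]; things=sys.argv[2:]
o=get_obs();m=camera_model('wrist');im=capture('wrist');cv2.imwrite(f'pics/{name}.png',im[:,:,::-1])
T=Ro.from_euler('xyz',o['tcp_rot']).as_matrix()
print('tcp',o['time'],np.array(o['tool_pos']),np.degrees(o['tcp_rot']),'F',np.array(o['contact_force']),o['grip_width'])
for t in things:
    for x in pinpoint('wrist',t)[:2]:
        r=ray(m,x['location']); p=atz(r,66)
        print(t,np.array(x['location']),round(x['score'],2),'z66',p,'d tool/30',np.round(T.T@(p-o['tool_pos'])/30,2))
        with open('rays.txt','a') as f: f.write(' '.join([t]+[repr(float(v)) for v in np.r_[r[0],r[1]]])+'\n')
L=[l.split() for l in open('rays.txt')]
for t in things:
    rs=[(np.array(l[1:4],float),np.array(l[4:],float)) for l in L if l[0]==t]
    if len(rs)>1: print('tri',t,*tri(rs))
E
python3 look.py w1 leaf_hole pin_red
```

```text
time: 1.95
tool_pos: [500.0, 263.2, 226.8]
tcp_rot: [3.141, 0.0, 2.749]
contact_force: [-0.1, -0.6, 0.6]
grip_width: 91.7
finger_force: 0.0
tcp 1.95 [500.  263.2 226.8] [180.    0.  157.5] F [-0.1 -0.6  0.6] 91.68643967184553
leaf_hole [308.  281.1] 0.57 z66 [546.3 233.1  66. ] d tool/30 [-1.8 -0.3  5.4]
```

```bash
python3 -m pendant '[-0.38,-0.8,0,0,0,-1,-1,-0.38,-0.8,0,0,0,-1,-1,-0.38,-0.8,0,0,0,-1,-1]' >/dev/null; python3 look.py w2 leaf_hole pin_red
python3 -m pendant '[-0.38,-0.8,0,0,0,-1,-1,-0.38,-0.8,0,0,0,-1,-1,-0.38,-0.8,0,0,0,-0.6,-1,-0.2,-0.86,0,0,0,0,-1,-0.2,-0.86,0,0,0,0,-1,-0.2,-0.86,0,0,0,0,-1,-0.2,-0.86,0,0,0,0,-1]' >/dev/null; python3 look.py w3 pin_red
python3 -m pendant '[-0.2,-0.86,0,0,0,0,-1,-0.2,-0.86,0,0,0,0,-1,0,0,0,0,0,0,-1]' >/dev/null; python3 look.py w4 pin_red
```

```text
tcp 2.4 [507.7 185.2 226.8] [180.   -0.  169.8] F [ 0.4 -0.3  0.3] 91.6610953577318
leaf_hole [384.6 252.3] 0.7 z66 [544.9 234.8  66. ] d tool/30 [-0.9  1.8  5.4]
tri leaf_hole [543.6 234.1  72. ] [0.5923658039731814, 0.592365803973199]
tcp 3.25 [558.3   7.3 226.8] [180.    0.  179.9] F [-0.3  0.6  0. ] 91.67254392981701
pin_red [244.5 241.2] 0.83 z66 [576.2 -56.6  66. ] d tool/30 [-0.6 -2.1  5.4]
tcp 3.65 [570.6 -45.7 226.5] [-180.     0.   179.8] F [ 0.2  1.2 -0.5] 91.75613449710244
pin_red [309.9 226.8] 0.78 z66 [576.  -54.2  66. ] d tool/30 [-0.2 -0.3  5.3]
tri pin_red [572.8 -53.9  79.5] [0.18271781921306013, 0.1827178192128722]
```

View pics/w4.png

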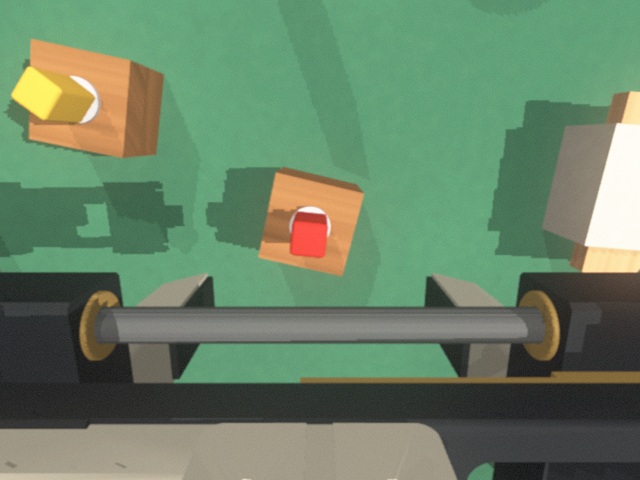

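```bash
python3 - <<'E'
from h import *
import plant
im=cv2.imread('pics/w4.png'); m=camera_model('wrist')
r=regions_of('wrist','pin_red'); print([(x['score'],x['location'],int(x['pixels'].sum())) for x in r])
h=cv2.cvtColor(im,cv2.COLOR_BGR2HSV)
mask=(((h[...,0]<6)|(h[...,0]>174))&(h[...,1]>180)).astype(np.uint8)
top=(mask>0)&(h[...,2]>200)
for M in (mask,top.astype(np.uint8)):
    n,l,s,c=cv2.connectedComponentsWithStats(M)
    k=1+np.argmax(s[1:,4]); print(s[k],c[k]); 
    pts=cv2.findNonZero((l==k).astype(np.uint8)); b=cv2.minAreaRect(pts);q=cv2.boxPoints(b)
    w=np.array([atz(ray(m,p),114) for p in q]); print(b, w.round(1).tolist(), w.mean(0), [np.degrees(np.arctan2(*(w[i+1]-w[i])[1::-1])) for i in range(3)])
cv2.imwrite('pics/w4c.png',cv2.resize(im[130:330,220:420],(600,600)))
E
```

```text
[(0.95, [307.9, 232.7], 1802)]
[ 291  213   35   44 1157] [308.00172861 235.59291271]
((308.7326965332031, 234.6732635498047), (34.428287506103516, 41.791561126708984), 5.710593223571777) [[584.5, -65.8, 114.0], [553.9, -62.2, 114.0], [556.4, -38.0, 114.0], [587.2, -40.9, 114.0]] [570.48676966 -51.69917105 114.        ] [np.float64(173.3520943611316), np.float64(84.08790434988003), np.float64(-5.38760783389782)]
[291 221  35  36 954] [307.54507338 239.28301887]
((308.4306640625, 238.6930694580078), (34.229278564453125, 33.73176193237305), 5.710593223571777) [[584.5, -65.6, 114.0], [559.7, -62.7, 114.0], [562.2, -38.5, 114.0], [587.2, -40.9, 114.0]] [573.39081008 -51.93356106 114.        ] [np.float64(173.3593051235005), np.float64(84.05592904452719), np.float64(-5.387665869181251)]
```

View pics/w4c.png

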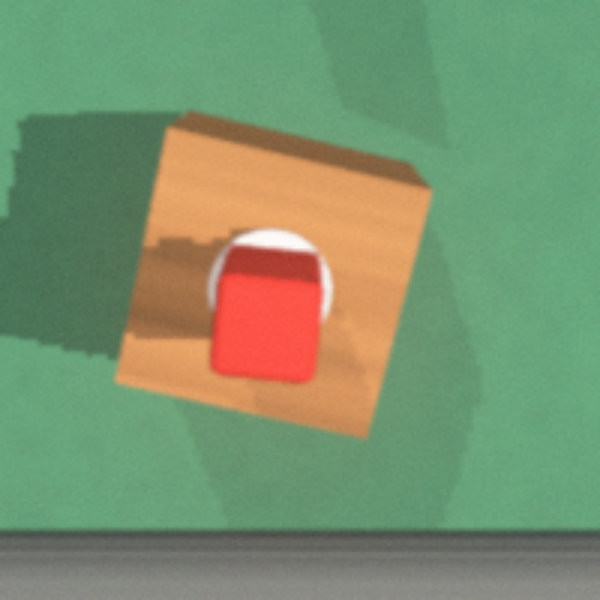

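The wrist picture shows the red knob's top face at (308,239), turned about 5.5°. The flange is centred near (310,226), so the pin axis is near (574,−53). I align the gripper, lower it partway and re-check.

```bash
python3 -m pendant '[-0.11,-0.23,0.5,0,0,1,-1,0,0,1,0,0,0.35,-1,0,0,1,0,0,0,-1,0,0,0,0,0,0,-1]' >/dev/null; python3 look.py w5 pin_red
python3 - <<'E'
from h import *
im=cv2.imread('pics/w5.png'); m=camera_model('wrist')
h=cv2.cvtColor(im,cv2.COLOR_BGR2HSV)
M=(((h[...,0]<6)|(h[...,0]>174))&(h[...,1]>180)&(h[...,2]>200)).astype(np.uint8)
n,l,s,c=cv2.connectedComponentsWithStats(M);k=1+np.argmax(s[1:,4])
b=cv2.minAreaRect(cv2.findNonZero((l==k).astype(np.uint8)));q=cv2.boxPoints(b)
w=np.array([atz(ray(m,p),114) for p in q]);print(b,w.mean(0),np.linalg.norm(np.diff(w,axis=0),axis=1))
E
```

```text
tcp 4.2 [570.8 -49.8 148.1] [179.9  -0.5 174.6] F [ 0.1 -0.3 -0.5] 91.28570920835415
tri pin_red [572.8 -53.9  79.5] [0.18271781921306013, 0.1827178192128722]
((313.0, 275.5), (41.0, 44.0), 90.0) [577.72577237 -55.16624412 114.        ] [23.20702903 23.22065651 23.86393684]
```

View pics/w5.png

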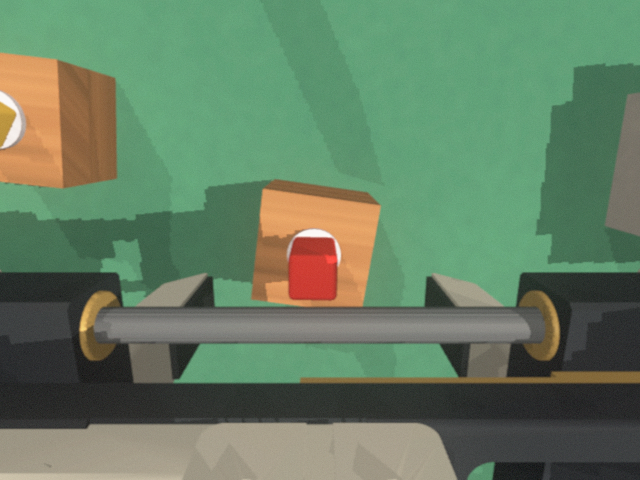

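```bash
python3 -m pendant '[0,0,0,0,0,0,-1,0,0,0,0,0,0,-1]' >/dev/null; python3 look.py w6 pin_red
python3 - <<'E'
from h import *
from scipy import ndimage
im=cv2.imread('pics/w6.png'); m=camera_model('wrist'); print(np.round(m['pose'],3)[:3])
h=cv2.cvtColor(im,cv2.COLOR_BGR2HSV)
M=(((h[...,0]<8)|(h[...,0]>172))&(h[...,1]>180))
print([ (r,np.where(M[r,280:350])[0][[0,-1]]+280, int(im[r,313,2])) for r in range(228,308,3) if M[r,280:350].any()])
f=(h[...,1]<70)&(h[...,2]>130); f[:200]=0;f[270:]=0;f[:,:270]=0;f[:,360:]=0
print([(r,np.where(f[r])[0][[0,-1]]) for r in range(220,270,3) if f[r].any()])
for uv,z in [((313,279),114),((314,252),70)]: print(atz(ray(m,uv),z))
E
```

```text
tcp 4.5 [574.3 -51.8 153.5] [-180.     0.2  174.5] F [-0.9  0.7  0.9] 91.71477830988445
pin_red [315.8 244. ] 0.7 z66 [574.8 -54.7  66. ] d tool/30 [-0.  -0.1  2.9]
tri pin_red [572.9 -54.2  76.8] [0.4290686979463204, 0.7192126716937226, 1.0374106086197075]
[[ 9.50000e-02 -9.63000e-01 -2.51000e-01  5.07198e+02]
 [ 9.95000e-01  9.20000e-02  2.40000e-02 -4.62630e+01]
 [-0.00000e+00 -2.53000e-01  9.68000e-01  3.11052e+02]]
[(231, array([298, 334]), 165), (234, array([297, 335]), 173), (237, array([297, 336]), 170), (240, array([296, 336]), 177), (243, array([295, 337]), 171), (246, array([294, 337]), 210), (249, array([294, 338]), 209), (252, array([294, 338]), 209), (255, array([294, 338]), 210), (258, array([293, 338]), 205), (261, array([293, 338]), 206), (264, array([293, 338]), 206), (267, array([293, 338]), 206), (270, array([294, 338]), 205), (273, array([294, 337]), 205), (276, array([293, 338]), 202), (279, array([293, 338]), 203), (282, array([293, 338]), 203), (285, array([294, 337]), 198), (288, array([309, 332]), 173)]
[(220, array([310, 323])), (223, array([302, 330])), (226, array([298, 334])), (229, array([296, 337])), (232, array([294, 339])), (235, array([292, 340])), (238, array([291, 341])), (241, array([291, 342])), (244, array([290, 342])), (247, array([290, 342])), (250, array([341, 342])), (253, array([341, 341]))]
[580.40520964 -56.59147373 114.        ]
[578.37334796 -56.41261832  70.        ]
```

```bash
python3 - <<'E'
from h import *
m=camera_model('wrist');print(atz(ray(m,(315.8,266)),114),atz(ray(m,(316.2,246.5)),70),atz(ray(m,(315.8,266)),106))
E
```

```text
[573.22031606 -54.37325603 114.        ] [574.834327   -54.63825351  70.        ] [575.90071969 -54.70252903 106.        ]
```

```bash
python3 -m pendant '[0,-0.09,0.9,0,0,0,-1,0,0,0.9,0,0,0,-1,0,0,0.78,0,0,0,-1,0,0,0,0,0,0,-1,0,0,0,0,0,0,-1]'; python3 -m pendant '[0,0,0,0,0,0,1,0,0,0,0,0,0,1,0,0,0,0,0,0,1,0,0,0,0,0,0,1,0,0,0,0,0,0,1,0,0,0,0,0,0,1,0,0,0,0,0,0,1]'
```

```text
time: 5.1
tool_pos: [573.5, -54.8, 75.0]
tcp_rot: [3.142, 0.0, 3.045]
contact_force: [-0.6, -1.0, 0.8]
grip_width: 91.7
finger_force: 0.0
time: 5.8
tool_pos: [573.2, -54.6, 74.3]
tcp_rot: [3.141, 0.0, 3.045]
contact_force: [-0.5, 0.2, -1.9]
grip_width: 40.3
finger_force: 0.0
```

```bash
python3 -m pendant '[0,0,0,0,0,0,1,0,0,0,0,0,0,1,0,0,0,0,0,0,1,0,0,0,0,0,0,1,0,0,0,0,0,0,1]'
```

```text
time: 6.3
tool_pos: [573.2, -54.6, 74.3]
tcp_rot: [3.141, -0.0, 3.045]
contact_force: [-1.0, 0.1, -1.1]
grip_width: 25.7
finger_force: 30.0
```

```bash
python3 -m pendant '[0,0,-0.15,0,0,0,1,0,0,-0.2,0,0,0,1,0,0,-0.3,0,0,0,1,0,0,-0.5,0,0,0,1,0,0,-0.7,0,0,0,1,0,0,-0.8,0,0,0,1,0,0,-0.8,0,0,0,1,0,0,0,0,0,0,1,0,0,0,0,0,0,1]';python3 look.py w7 pin_red
python3 - <<'E'
import cv2
im=cv2.imread('pics/w7.png');cv2.imwrite('pics/w7c.png',im[150:350,200:440])
E
```

```text
time: 7.2
tool_pos: [573.3, -54.6, 178.8]
tcp_rot: [3.142, 0.002, 3.046]
contact_force: [-0.4, 0.2, -0.4]
grip_width: 25.7
finger_force: 30.0
tcp 7.2 [573.3 -54.6 178.8] [180.    0.1 174.5] F [-0.4  0.2 -0.4] 25.72908965969619
pin_red [318.  293.8] 0.82 z66 [619.2 -60.4  66. ] d tool/30 [-1.5 -0.1  3.8]
tri pin_red [550.  -47.4 188.7] [15.802736455203805, 4.10231396482112, 9.135440956359945, 18.369551959623134]
```

View pics/w7.png

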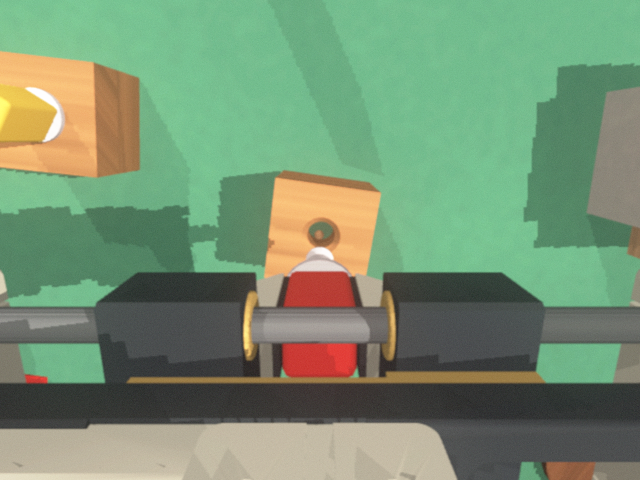

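The pin is out and held straight. The empty block hole shows at (320.5,232), which is the reference pixel for the bracket hole, since both tops are at the same height.

```bash
python3 -m pendant '[0.185,0.5,0,0,0,0,1,0.185,1,0,0,0,0,1,0.185,1,0,0,0,0,1,0.185,1,0,0,0,0,1,0.185,1,0,0,0,0,1,0.185,1,0,0,0,0,1,0.185,1,0,0,0,0,1,0.185,1,0,0,0,0,1,0.185,1,0,0,0,0,1,0.185,0.95,0,0,0,0,1,0,0,0,0,0,0,1,0,0,0,0,0,0,1]'; python3 -m pendant '[0,0,0,0,0,0,1,0,0,0,0,0,0,1]' >/dev/null; python3 look.py w8 leaf_hole pin_red
python3 - <<'E'
import cv2
a=cv2.imread('pics/w7.png')[170:320,220:420];b=cv2.imread('pics/w8.png')[170:320,220:420]
cv2.imwrite('pics/w8c.png',cv2.resize(cv2.hconcat([a,b]),(800,300),interpolation=cv2.INTER_CUBIC))
E
```

```text
time: 8.5
tool_pos: [544.0, 233.8, 176.9]
tcp_rot: [-3.141, -0.002, 3.047]
contact_force: [-0.2, -1.4, -0.7]
grip_width: 25.5
finger_force: 30.0
tcp 8.7 [545.1 232.  177.7] [-180.    -0.   174.4] F [-0.5 -0.2 -0.4] 25.997773208814863
pin_red [318.2 296.1] 0.89 z66 [592. 226.  66.] d tool/30 [-1.6 -0.1  3.7]
tri leaf_hole [543.6 234.1  72. ] [0.5923658039731814, 0.592365803973199]
tri pin_red [507.7  17.4 316.7] [23.952129956113854, 66.17912923734056, 63.316606036995395, 67.3104640851082, 219.8449797434548]
```

View pics/w8c.png

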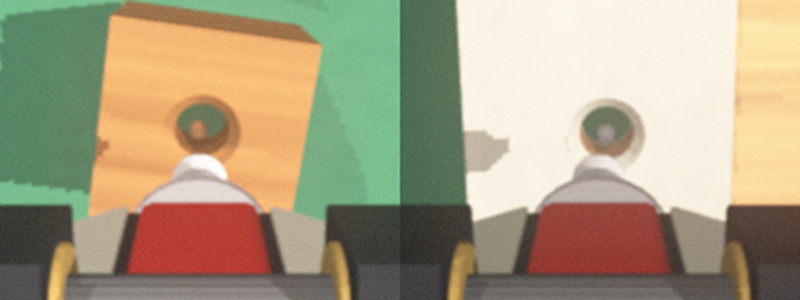

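```bash
python3 -m pendant '[0.025,0.06,0,0,0,0,1,0,0,0,0,0,0,1,0,0,0,0,0,0,1]'; python3 look.py w9 leaf_hole
python3 - <<'E'
import cv2
a=cv2.imread('pics/w7.png')[205:275,285:355];b=cv2.imread('pics/w9.png')[205:275,285:355]
o=cv2.resize(cv2.hconcat([a,b]),(800,400),interpolation=cv2.INTER_CUBIC)
for x in range(0,800,50): cv2.line(o,(x,0),(x,8),(0,0,255),1)
for y in range(0,400,50): cv2.line(o,(0,y),(800,y),(0,0,255),1)
for x in (200,600): cv2.line(o,(x,0),(x,400),(0,0,255),1)
cv2.imwrite('pics/w9c.png',o)
E
```

```text
time: 9.15
tool_pos: [544.5, 234.7, 177.8]
tcp_rot: [3.141, 0.0, 3.045]
contact_force: [-0.3, -1.0, -0.4]
grip_width: 26.2
finger_force: 30.0
tcp 9.15 [544.5 234.7 177.8] [180.    0.  174.5] F [-0.3 -1.  -0.4] 26.232952510941082
leaf_hole [322.6 236. ] 0.81 z66 [546.  236.4  66. ] d tool/30 [-0.   0.1  3.7]
tri leaf_hole [544.  234.9  71.5] [0.9134123589863292, 1.1322458537820694, 1.6602801544666077]
```

View pics/w9c.png

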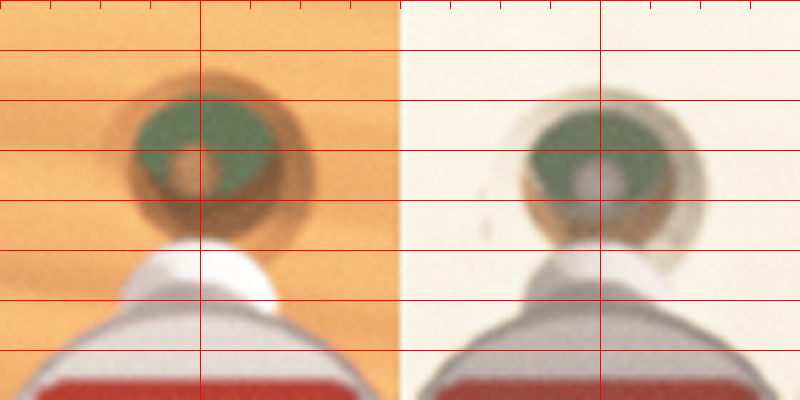

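```bash
python3 -m pendant '[0.067,-0.02,0,0,0,0,1,0,0,0.5,0,0,0,1,0,0,0.5,0,0,0,1,0,0,0.3,0,0,0,1,0,0,0.2,0,0,0,1,0,0,0.2,0,0,0,1,0,0,0,0,0,0,1,0,0,0,0,0,0,1]';python3 -m pendant '[0,0,0.2,0,0,0,1,0,0,0.2,0,0,0,1,0,0,0,0,0,0,1,0,0,0,0,0,0,1]'
```

```text
time: 10.05
tool_pos: [542.7, 234.4, 127.2]
tcp_rot: [3.141, 0.0, 3.045]
contact_force: [-0.4, 0.3, -0.2]
grip_width: 26.0
finger_force: 30.0
time: 10.45
tool_pos: [543.2, 234.4, 114.6]
tcp_rot: [3.141, 0.001, 3.045]
contact_force: [4.6, 0.6, -3.7]
grip_width: 25.9
finger_force: 30.0
```

Light contact pushes toward +x, so I ease that way and continue down.

```bash
python3 -m pendant '[-0.03,0,0,0,0,0,1,0,0,0.2,0,0,0,1,0,0,0.2,0,0,0,1,0,0,0,0,0,0,1,0,0,0,0,0,0,1]'
```

```text
time: 10.95
tool_pos: [543.5, 234.3, 102.4]
tcp_rot: [3.142, -0.0, 3.045]
contact_force: [3.2, 0.6, -2.6]
grip_width: 25.7
finger_force: 30.0
```

```bash
python3 -m pendant '[-0.03,0,0.2,0,0,0,1,0,0,0.2,0,0,0,1,0,0,0.2,0,0,0,1,0,0,0,0,0,0,1]';python3 -m pendant '[0,0,0.2,0,0,0,1,0,0,0.2,0,0,0,1,0,0,0,0,0,0,1,0,0,0,0,0,0,1]'
```

```text
time: 11.35
tool_pos: [544.8, 234.1, 84.8]
tcp_rot: [3.141, 0.001, 3.045]
contact_force: [2.0, -0.2, 2.0]
grip_width: 25.9
finger_force: 30.0
time: 11.75
tool_pos: [544.9, 234.3, 73.5]
tcp_rot: [3.141, 0.002, 3.046]
contact_force: [2.3, 0.4, 6.1]
grip_width: 25.9
finger_force: 30.0
```

```bash
python3 -m pendant '[0,0,0.07,0,0,0,1,0,0,0.05,0,0,0,1,0,0,0,0,0,0,1]'; python3 look.py w10 pin_red leaf_hole | head -4; python3 - <<'E'
from h import *
for c in ("scene",):
    im=capture(c);cv2.imwrite('pics/s1.png',cv2.resize(im[130:230,350:510,::-1],(800,500),interpolation=cv2.INTER_CUBIC))
E
```

```text
time: 12.05
tool_pos: [545.0, 234.3, 73.4]
tcp_rot: [3.141, 0.003, 3.046]
contact_force: [-8.3, -3.4, 32.2]
grip_width: 25.6
finger_force: 30.0
tcp 12.05 [545.  234.3  73.4] [179.9   0.2 174.5] F [-8.3 -3.4 32.2] 25.645369124664498
pin_red [318.9 295.3] 0.81 z66 [547.8 233.3  66. ] d tool/30 [-0.1 -0.   0.2]
tri pin_red [494.   55.9 326.2] [60.626314109992855, 105.81103174413724, 101.72586680333666, 106.04795835703872, 181.40302796860124, 193.79763659369442]
tri leaf_hole [544.  234.9  71.5] [0.9134123589863292, 1.1322458537820694, 1.6602801544666077]
```

View pics/s1.png

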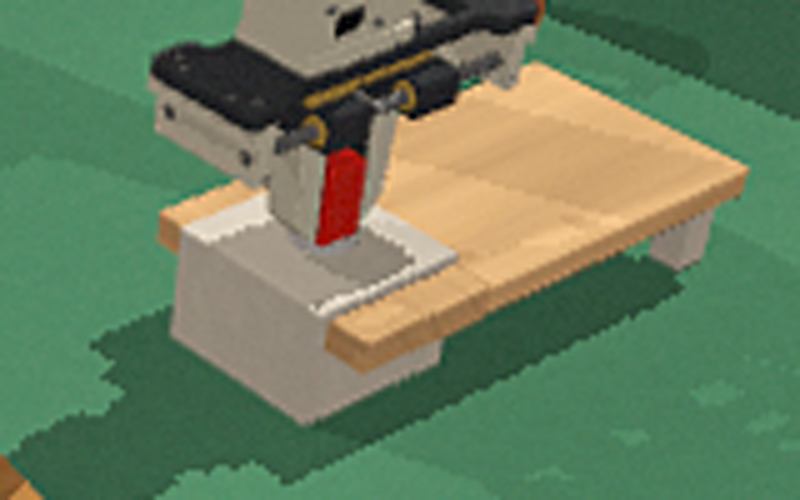

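The flange sits on the plate: a hard stop at TCP z 73.4, with the red knob right at the plate at (340,240) in the crop. I relieve the push, open and retreat.

```bash
python3 -m pendant '[0,0,-0.1,0,0,0,1,0,0,0,0,0,0,-1,0,0,0,0,0,0,-1,0,0,0,0,0,0,-1,0,0,0,0,0,0,-1,0,0,0,0,0,0,-1,0,0,0,0,0,0,-1,0,0,0,0,0,0,-1,0,0,0,0,0,0,-1]'; python3 -m pendant '[0,0,-0.3,0,0,0,-1,0,0,-0.8,0,0,0,-1,0,0,-1,0,0,0,-1,0,0,-1,0,0,0,-1,0,0,-1,0,0,0,-1,0,0,0,0,0,0,-1,0,0,0,0,0,0,-1]'
rm rays.txt; python3 look.py w11 pin_red; python3 - <<'E'
from h import *
a=cv2.resize(capture('scene')[130:230,350:510,::-1],(400,250),interpolation=cv2.INTER_CUBIC);b=cv2.resize(cv2.imread('pics/w11.png')[130:330,160:480],(400,250))
cv2.imwrite('pics/f.png',cv2.hconcat([a,b]))
E
```

```text
time: 13.15
tool_pos: [544.3, 234.2, 72.2]
tcp_rot: [3.141, 0.0, 3.045]
contact_force: [0.1, 0.6, 0.1]
grip_width: 84.8
finger_force: 0.0
time: 13.85
tool_pos: [544.5, 234.2, 196.2]
tcp_rot: [3.141, 0.002, 3.046]
contact_force: [0.6, -1.0, -0.2]
grip_width: 91.6
finger_force: 0.0
tcp 13.85 [544.5 234.2 196.2] [180.    0.1 174.5] F [ 0.6 -1.  -0.2] 91.58490316069987
pin_red [317.6 235.3] 0.79 z66 [549.8 231.9  66. ] d tool/30 [-0.2 -0.1  4.3]
```

View pics/f.png

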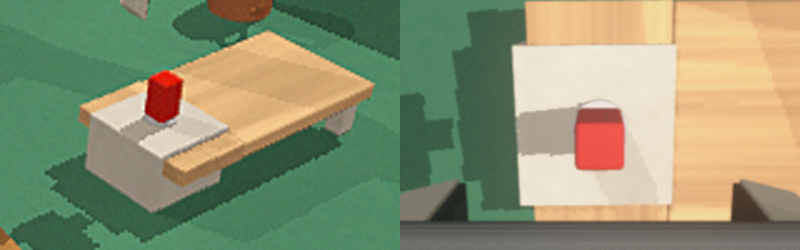

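The pin stands upright with its flange on the plate, at (163,100) on the left and (600,135) on the right. The gripper is clear of it.

```bash
python3 -c "from plant import close_job; print(close_job())"
```

```text
the job is handed in; nothing more can be done
None
```

The red pin is pulled from its block and pushed fully home in the bracket's hole, then released; the yellow pin and jar were never approached, and the job is handed in (no verdict was returned).

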